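# Turn the puzzle queue round

### The job

The four wooden puzzle pieces wait in a row on the full rack; for the next round of the fishing game move them all to the empty rack in reverse order, counting from the steel post on each rack: the piece that was nearest the post must now be in the bay farthest from the post, and so on, with the last one now next to the post. Set each piece flat, knob up, over the dot in the middle of its bay, and let go.

Things in the scene. Friction and masses are not known exactly. Their poses are not given: they have to be found in the camera images.
- fish: Loose goldfish puzzle piece, 70 mm long (x from -38 to +32 mm, head to +x) and 42 mm wide, with a forked tail and a small steel eye disc. Plain pine, 18 mm thick, lying flat; upright round knob, 20 mm across and 28 mm tall, on top, straight above the origin. Origin: underside, below the knob; z up. 35 to 70 g.
- boat: Loose rowboat puzzle piece, 65 mm long (x from -32 to +33 mm, pointed bow to +x) and 36 mm wide, blunt stern, two thin dark thwart strips across the top. Plain pine, 18 mm thick, lying flat; upright round knob, 20 mm across and 28 mm tall, on top, straight above the origin. Origin: underside, below the knob; z up. 35 to 70 g.
- star: Loose starfish puzzle piece with five straight arms reaching 30 mm from the centre, one of them along +x. Plain pine, 18 mm thick, lying flat; upright round knob, 20 mm across and 28 mm tall, on top, straight above the origin. Origin: underside, below the knob; z up. 35 to 70 g.
- disc: Loose round flat disc puzzle piece, 50 mm in diameter. Plain pine, 18 mm thick, lying flat; upright round knob, 20 mm across and 28 mm tall, on top, straight above the origin. Origin: underside, below the knob; z up. 35 to 70 g.
- picture_fish: Fixed flat white picture plate, 3 mm thick, the outline of the goldfish grown by about 6 mm all round. It lies in the middle of the full rack's bay where the goldfish starts (on the plate) and stays there, showing that piece's place in the old row. Origin: centre of the underside, on the board; x, y as the rack's.
- picture_boat: Fixed flat white picture plate, 3 mm thick, the outline of the rowboat grown by about 6 mm all round. It lies in the middle of the full rack's bay where the rowboat starts (on the plate) and stays there, showing that piece's place in the old row. Origin: centre of the underside, on the board; x, y as the rack's.
- picture_star: Fixed flat white picture plate, 3 mm thick, the outline of the starfish grown by about 6 mm all round. It lies in the middle of the full rack's bay where the starfish starts (on the plate) and stays there, showing that piece's place in the old row. Origin: centre of the underside, on the board; x, y as the rack's.
- picture_disc: Fixed flat white picture plate, 3 mm thick, the outline of the round disc grown by about 6 mm all round. It lies in the middle of the full rack's bay where the round disc starts (on the plate) and stays there, showing that piece's place in the old row. Origin: centre of the underside, on the board; x, y as the rack's.
- full_rack: Rack with the four pieces at the start, one in each bay on picture plates: fixed board 90 mm wide (x), 374 long (y), 12 thick. Four 80 mm bays along y, centres at x 0, y +126, +42, -42, -126 mm, a dark dot in each; fences between them 4 mm thick, 5 high. One steel post with ball top, 49 mm high, at the +y end (y +186). Origin: table level, mid row.
- empty_rack: Rack with all bays empty at the start, no picture plates: fixed board 90 mm wide (x), 374 long (y), 12 thick. Four 80 mm bays along y, centres at x 0, y +126, +42, -42, -126 mm, a dark dot in each; fences between them 4 mm thick, 5 high. One steel post with ball top, 49 mm high, at the +y end (y +186). Origin: table level, mid row.
There are look-alikes about, which are no part of the job. Leave any orange look-alike of the fish alone. What is shaped like the boat but turquoise is not meant.

How it is judged (in metres and radians):
At the end, for the whole second after the job is handed in: All four pieces are at rest on the once-empty rack, one in each bay in the reverse order counted from the posts, each lying flat on the board (underside within 4 mm of the board top, tilted less than 0.1 rad) with its centre within 15 mm of its bay's centre along and across the rack (x of fish in the frame of empty_rack between -0.015 and 0.015 m and z of fish in the frame of empty_rack between 0.008 and 0.016 m and angle between each of fish, boat, star, disc's own z axis and vertical below 0.1 rad and linear speed of each of fish, boat, star, disc below 0.02 m/s and angular speed of each of fish, boat, star, disc below 0.2 rad/s and ((y of picture_fish in the frame of full_rack between 0.096 and 0.156 m and y of fish in the frame of empty_rack between -0.141 and -0.111 m) or (y of picture_fish in the frame of full_rack between 0.012 and 0.072 m and y of fish in the frame of empty_rack between -0.057 and -0.027 m) or (y of picture_fish in the frame of full_rack between -0.072 and -0.012 m and y of fish in the frame of empty_rack between 0.027 and 0.057 m) or (y of picture_fish in the frame of full_rack between -0.156 and -0.096 m and y of fish in the frame of empty_rack between 0.111 and 0.141 m)) and x of boat in the frame of empty_rack between -0.015 and 0.015 m and z of boat in the frame of empty_rack between 0.008 and 0.016 m and ((y of picture_boat in the frame of full_rack between 0.096 and 0.156 m and y of boat in the frame of empty_rack between -0.141 and -0.111 m) or (y of picture_boat in the frame of full_rack between 0.012 and 0.072 m and y of boat in the frame of empty_rack between -0.057 and -0.027 m) or (y of picture_boat in the frame of full_rack between -0.072 and -0.012 m and y of boat in the frame of empty_rack between 0.027 and 0.057 m) or (y of picture_boat in the frame of full_rack between -0.156 and -0.096 m and y of boat in the frame of empty_rack between 0.111 and 0.141 m)) and x of star in the frame of empty_rack between -0.015 and 0.015 m and z of star in the frame of empty_rack between 0.008 and 0.016 m and ((y of picture_star in the frame of full_rack between 0.096 and 0.156 m and y of star in the frame of empty_rack between -0.141 and -0.111 m) or (y of picture_star in the frame of full_rack between 0.012 and 0.072 m and y of star in the frame of empty_rack between -0.057 and -0.027 m) or (y of picture_star in the frame of full_rack between -0.072 and -0.012 m and y of star in the frame of empty_rack between 0.027 and 0.057 m) or (y of picture_star in the frame of full_rack between -0.156 and -0.096 m and y of star in the frame of empty_rack between 0.111 and 0.141 m)) and x of disc in the frame of empty_rack between -0.015 and 0.015 m and z of disc in the frame of empty_rack between 0.008 and 0.016 m and ((y of picture_disc in the frame of full_rack between 0.096 and 0.156 m and y of disc in the frame of empty_rack between -0.141 and -0.111 m) or (y of picture_disc in the frame of full_rack between 0.012 and 0.072 m and y of disc in the frame of empty_rack between -0.057 and -0.027 m) or (y of picture_disc in the frame of full_rack between -0.072 and -0.012 m and y of disc in the frame of empty_rack between 0.027 and 0.057 m) or (y of picture_disc in the frame of full_rack between -0.156 and -0.096 m and y of disc in the frame of empty_rack between 0.111 and 0.141 m))); the robot touches nothing.
It also fails if it takes over 102 s, if anything falls off the work surface, if the arm or the gripper's body presses on something with over 40 N, if the wrist force passes 120 N, or if a joint passes its speed limit or range.

### The arm

A 6-joint arm with a two-finger parallel gripper is mounted at the origin on the work surface. World frame = base frame: x ahead of the robot, y to its left, z up, the work surface at z = 0. Lengths are in mm, angles in rad, forces in N, time in s.
With the tool pointing down it reaches from about 375 to 825 mm from the base axis. Payload 5.5 kg.
Tool frame: the origin (TCP) lies at the very end of the fingers, on their centre line; the grasp point (between the pads) lies tcp_to_grasp behind it (tcp_to_grasp is the distance from the TCP to the grasp point, in mm); x points along the fingers, z is the direction in which the jaws open and shut, and the axes are right-handed (so a half turn about x gives the same grasp; the last joint's range is limited). The gripper opens to 85 mm and grips with 20 to 120 N. Pads are 22 mm wide; open, the fingers measure 114 mm over their backs; the gripper's body (76 mm by 85 mm) begins 54 mm behind the grasp point. The pads swing forward as they close: fully open they stand 13 mm farther back than shut.
Start: joints at [-1.25, 0.314, -0.047, 1.21, 0, 1.571], TCP at [189.192, -569.387, 231.299] pointing down, gripper open.
Joint ranges: [-2.67, 2.67], [-0.69, 1.73], [-1.03, 1.25], [-2.08, 2.16], [-1.42, 1.45], [-3.14, 3.14]. Speed limits (rad/s): [2.39, 2.39, 3.01, 3.14, 3.14, 3.14].

### API

Orientations are given as a 3x3 rotation matrix whose columns are the frame's x, y, z axes.
In Python, from plant import * gives the robot as it stands. The module is installed in compiled form; this text tells all that it offers.
- The arm moves only by the shell command python3 -m jog 'ROWS' [OPENING] [FORCE]. ROWS is JSON, a list of rows, each an object with "linear": the shift along the tool's x, y, z in units of 30 mm (1.0 is 30 mm), a list of three; "angular": the turn, a rotation vector about the tool's x, y, z in units of 5 degrees (1.0 is 5 degrees), a list of three. A call has 1 to 12 rows; each row is the pose to reach, as a shift and turn from the pose commanded when the call began, along the tool's axes at that moment; what a row does not reach only later rows make up. A row lasts 1/12 s, in which the tool goes at most 41.7 mm and 7.16 degrees, less where a joint would pass 70% of its speed; a pose out of reach is approached as far as the arm can. A call with a gripper value outside its range is refused whole. OPENING is the finger opening in mm, from 0 to 85.4, set as the call begins (- or left out, the last holds). The fingers move at their own pace and stop on an object; FORCE is the grip in N (left out, the last holds). Time passes only in rows, so rows that repeat a pose let the fingers close. It gives the time, the measured TCP pose, the force and the opening at its end, in the units of the state.
- observe(): the state, without advancing time (a new reading comes with each control period).
- read_camera(name): name is "scene" or "top" or "wrist"; returns a dict with "image" (400x640x3 uint8, red, green, blue), "camera_matrix" (3x3 intrinsics, pixels), "k1" (the pictures are not rectified: a ray, as slopes to the right and down, at radius r is drawn at 1 + k1 r^2 times it, then the intrinsics apply), "R" (3x3) and "t" (3): a world point X has camera coordinates R X + t; the wrist camera has in their place "T_tool_cam" (4x4, takes a point from camera to tool coordinates, whose origin is the TCP and whose axes are the tool frame's). Camera axes: x right, y down, z forward; pixel columns grow to the right and rows downward; lengths in mm; the calibration is good to about 2 mm. A picture is of the moment at which its call begins: read the wrist's pose just before it. There is no depth.
- sign_off(): hands the job in, once; it reports no verdict.
The state is a dict: "time": time; "qpos": joint angles; "joint_vel": joint speeds; "effort": joint torques, N m; "tool_pos": TCP position; "eef_rot": TCP orientation; "force": force on the tool from outside, world axes, zero at the start; "ft_torque": the same for the moment, N m; "gripper_width": opening from 0.0 (shut) to 1.0 (fully open).
Only numpy, scipy, OpenCV 4.12 (cv2) and the standard library are available. Lean on these libraries where they do the work, as an engineer would, in place of code of your own. Each camera call takes 0.05 s, during which the arm holds its last target. There are 200 camera calls.

## Working session

There is one attempt and no reset: what is moved stays moved. The work goes in short steps, Python scripts to look and compute and a shell command to move; the robot and the scene stay as the last step left them, time stands still between calls to the robot, and variables do not carry over. Pictures are saved under pics/ and viewed, about 12 in all and at most 16, crops included, and the job is handed in when it is done.

```bash
mkdir -p pics; cat > h.py <<'E'
from plant import *
import numpy as np, cv2
def save(c,n): cv2.imwrite('pics/'+n,c['image'][:,:,::-1])
def ray(c,u,v,s=None):
    K=np.array(c['camera_matrix'],float);k=c['k1']
    p=np.linalg.inv(K)@[u,v,1.];d=p[:2];x=d.copy()
    for _ in range(30): x=d/(1+k*(x@x))
    r=np.array([*x,1.])
    if 'R' in c:
        R=np.array(c['R']);return -R.T@np.array(c['t']),R.T@r
    T=np.array(c['T_tool_cam']);E=np.array(s['eef_rot']);o=np.array(s['tool_pos'])+E@T[:3,3]
    return o,E@T[:3,:3]@r
def onz(c,u,v,z,s=None):
    o,d=ray(c,u,v,s);return o+d*(z-o[2])/d[2]
def proj(c,X,s=None):
    if 'R' in c: q=np.array(c['R'])@X+np.array(c['t'])
    else:
        T=np.array(c['T_tool_cam']);E=np.array(s['eef_rot'])
        q=T[:3,:3].T@(E.T@(np.array(X)-s['tool_pos'])-T[:3,3])
    x=q[:2]/q[2];x=x*(1+c['k1']*(x@x));return (np.array(c['camera_matrix'])@[*x,1])[:2]
E
python3 - <<'E'
from h import *
s=observe();print(s)
for n in('scene','top','wrist'):
    c=read_camera(n);save(c,n+'0.png');print(n,{k:np.round(v,3).tolist() for k,v in c.items() if k!='image'})
try: print(tcp_to_grasp)
except Exception as e: print(e)
E
```

```text
{'time': 0.0, 'qpos': array([-1.25001415e+00,  3.14222845e-01, -4.80628935e-02,  1.21017250e+00,
       -1.47244797e-05,  1.57075296e+00]), 'joint_vel': array([-0.00028483, -0.00103764,  0.00030881, -0.00117506, -0.00092051,
        0.00170239]), 'effort': array([-1.09505885e-05, -5.39597297e+01,  3.39744866e+01,  1.94004580e-02,
       -1.88324598e-04, -3.41460140e-07]), 'tool_pos': array([ 189.0048735 , -568.86568679,  230.4435435 ]), 'eef_rot': array([[-5.37989926e-04,  9.48975399e-01,  3.15349652e-01],
       [ 1.57249615e-03,  3.15350110e-01, -9.48974096e-01],
       [-9.99998619e-01, -1.46523900e-05, -1.66191534e-03]]), 'force': array([ 0.46761751, -0.70257178, -0.10065135]), 'ft_torque': array([-0.03113301, -0.02054639,  0.07926181]), 'gripper_width': 1.0000090741091565}
scene {'camera_matrix': [[485.16, 0.0, 322.907], [0.0, 485.16, 204.811], [0.0, 0.0, 1.0]], 'k1': -0.137, 'R': [[0.773, 0.634, 0.016], [0.486, -0.575, -0.658], [-0.408, 0.517, -0.753]], 't': [-382.63, -202.452, 1313.243]}
top {'camera_matrix': [[386.686, 0.0, 327.289], [0.0, 386.686, 199.41], [0.0, 0.0, 1.0]], 'k1': -0.025, 'R': [[-0.014, -1.0, -0.026], [-0.989, 0.017, -0.15], [0.15, 0.024, -0.988]], 't': [31.713, 498.359, 626.419]}
wrist {'camera_matrix': [[337.075, 0.0, 319.098], [0.0, 337.075, 202.463], [0.0, 0.0, 1.0]], 'k1': -0.07, 'T_tool_cam': [[-0.001, -0.296, 0.955, -142.823], [0.0, -0.955, -0.296, 74.79], [1.0, -0.0, 0.001, 0.21], [0.0, 0.0, 0.0, 1.0]]}
18.700000000000003
```

View pics/top0.png

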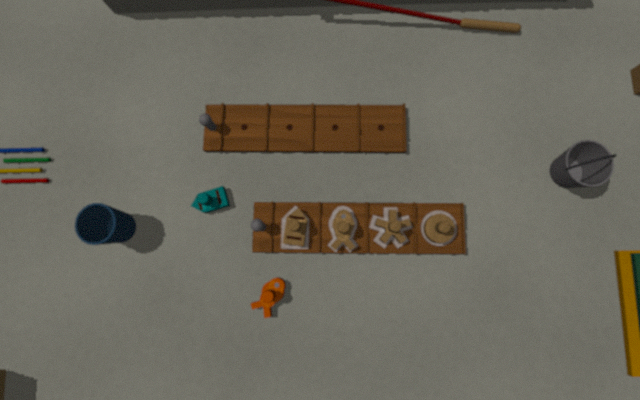

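View pics/scene0.png

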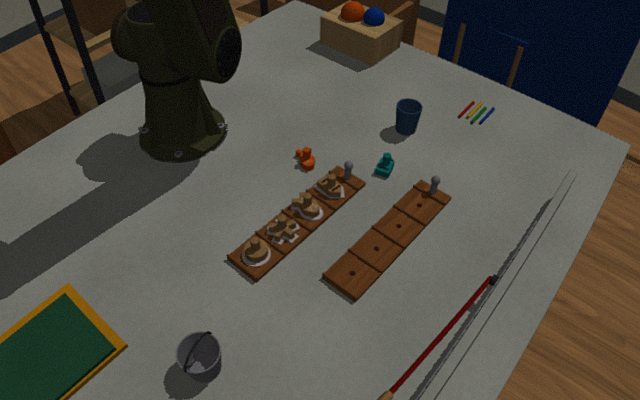

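Top view: the full rack's post is at (258,227), followed by boat (294,229), fish (343,228), star (390,228) and disc (438,229). The empty rack's post is at (206,121), with dots at (244..381,127). Two things could be mistaken for the pieces: the turquoise boat at (210,200) and the orange fish at (269,296). I choose the four pine pieces on white plates and check them in one close crop.

```bash
python3 - <<'E'
from h import *
c=read_camera('top')
im=c['image'][90:270,190:480]
cv2.imwrite('pics/crop.png',cv2.resize(im,None,fx=2.7,fy=2.7,interpolation=cv2.INTER_CUBIC)[:,:,::-1])
D=[onz(c,u,v,12) for u,v in((244,127),(289,127),(335,128),(381,128))]
print(np.round(D,1))
for p in((258,227),(294,229),(343,228),(390,228),(438,229)): print(p,np.round(onz(c,*p,61),1))
E
```

```text
[[641.1 177.1  12. ]
 [639.1  93.5  12. ]
 [635.2   8.7  12. ]
 [633.4 -75.6  12. ]]
(258, 227) [451.3 138.4  61. ]
(294, 229) [447.1  78.8  61. ]
(343, 228) [447.5  -1.6  61. ]
(390, 228) [446.3 -78.4  61. ]
(438, 229) [ 443.4 -156.4   61. ]
```

View pics/crop.png

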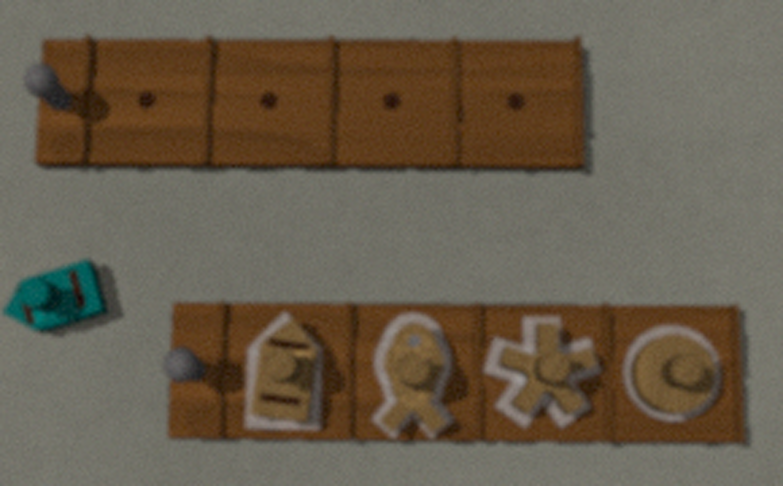

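The crop confirms the order from the post: boat, fish, star, disc, all in plain pine. The target order from the post is therefore disc, star, fish, boat. Next I move to a wrist view above the full rack with the jaws along world x.

```bash
python3 -m jog '[{"linear":[0,14.2,-15.3],"angular":[-14.3,0,0]},{"linear":[0,14.2,-15.3],"angular":[-14.3,0,0]},{"linear":[0,14.2,-15.3],"angular":[-14.3,0,0]},{"linear":[0,14.2,-15.3],"angular":[-14.3,0,0]},{"linear":[0,14.2,-15.3],"angular":[-14.3,0,0]},{"linear":[0,14.2,-15.3],"angular":[-14.3,0,0]},{"linear":[0,14.2,-15.3],"angular":[-14.3,0,0]},{"linear":[0,14.2,-15.3],"angular":[-14.3,0,0]},{"linear":[0,14.2,-15.3],"angular":[-14.3,0,0]},{"linear":[0,14.2,-15.3],"angular":[-14.3,0,0]},{"linear":[0,14.2,-15.3],"angular":[-14.3,0,0]},{"linear":[0,14.2,-15.3],"angular":[-14.3,0,0]}]'
python3 - <<'E'
from h import *
s=observe();print(s['time'],s['tool_pos'],s['eef_rot'],s['qpos'])
d=np.array(s['eef_rot']).T@(np.array([450,0,230])-s['tool_pos'])/30;print(d)
E
```

```text
time: 1.2
tool_pos: [396.7, -112.4, 231.5]
eef_rot: [[0.001, 0.002, 1.0], [-0.0, 1.0, -0.002], [-1.0, -0.0, 0.001]]
force: [1.7, -0.8, 0.8]
gripper_width: 0.999
1.2 [ 396.70032573 -112.38254014  231.49466473] [[ 6.36824129e-04  1.94439049e-03  9.99997907e-01]
 [-2.28708711e-04  9.99998084e-01 -1.94424519e-03]
 [-9.99999771e-01 -2.27470090e-04  6.37267608e-04]] [-2.76022635e-01 -4.15856596e-02 -4.58931431e-01  1.15277551e+00
 -4.64970809e-05  1.29671800e+00]
[0.0500968  3.74954334 1.76933703]
```

```bash
python3 -m jog '[{"linear":[0,3.7,1.8],"angular":[0,0,0]},{"linear":[0,3.7,1.8],"angular":[0,0,0]},{"linear":[0,3.7,1.8],"angular":[0,0,0]},{"linear":[0,3.7,1.8],"angular":[0,0,0]},{"linear":[0,3.7,1.8],"angular":[0,0,0]},{"linear":[0,3.7,1.8],"angular":[0,0,0]}]'
python3 - <<'E'
from h import *
s=observe();c=read_camera('wrist');save(c,'w1.png');np.save('w1.npy',{'c':c,'s':s},allow_pickle=True);print(s['tool_pos'])
# plates (white) and pine masks
E
```

```text
time: 1.7
tool_pos: [450.1, -3.6, 231.0]
eef_rot: [[-0.001, 0.001, 1.0], [-0.001, 1.0, -0.001], [-1.0, -0.001, -0.001]]
force: [-0.6, -1.0, -0.6]
gripper_width: 1.005
[450.12771279  -3.58675538 231.02046896]
```

View pics/w1.png

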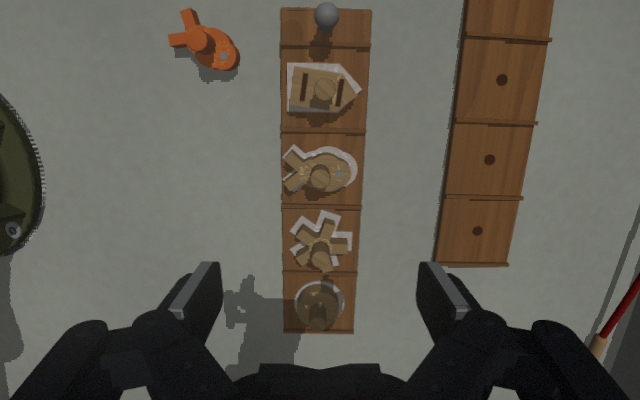

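The wrist view shows boat, fish, star and disc from top to bottom, with knob tops at about (325,89), (319,174), (320,255) and (319,311). The empty-rack dots are at (502,79), (489,159) and (477,231). Next I refine the knob tops in an enlarged crop and cross-check the dots against the top camera.

```bash
python3 - <<'E'
from h import *
d=np.load('w1.npy',allow_pickle=True).item();c,s=d['c'],d['s']
for p in((502,79),(489,159),(477,231)): print(p,np.round(onz(c,*p,12,s),1))
for p in((325,89),(319,174),(320,255),(319,314)): print(p,np.round(onz(c,*p,61,s),1))
a=c['image'][60:200,260:390];b=c['image'][200:340,260:390]
im=np.hstack([a,b]);im=np.clip(im*1.8,0,255).astype(np.uint8)
cv2.imwrite('pics/w1c.png',cv2.resize(im,None,fx=3,fy=3,interpolation=cv2.INTER_CUBIC)[:,:,::-1])
E
```

```text
(502, 79) [639.4  93.2  12. ]
(489, 159) [636.4   9.   12. ]
(477, 231) [634.6 -76.1  12. ]
(325, 89) [454.8  79.6  61. ]
(319, 174) [449.4   2.5  61. ]
(320, 255) [450.3 -82.   61. ]
(319, 314) [ 449.2 -153.3   61. ]
```

View pics/w1c.png

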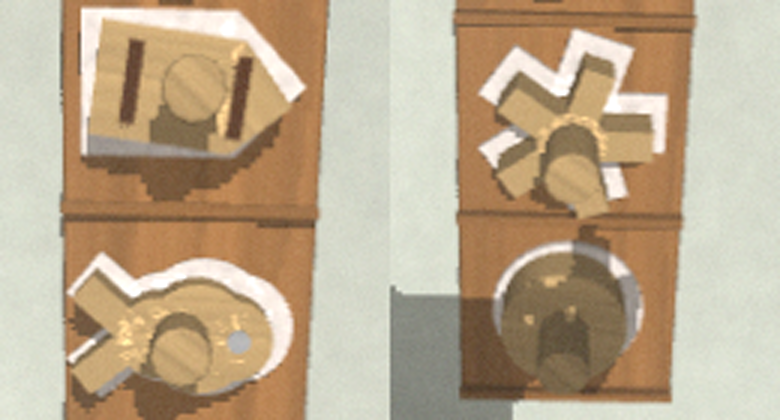

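```bash
python3 - <<'E'
from h import *
d=np.load('w1.npy',allow_pickle=True).item();c,s=d['c'],d['s']
for p in((324.7,89.3),(320,176.7),(321.3,260.3),(317.3,322.7)): print(np.round(onz(c,*p,61,s),1))
E
```

```text
[454.5  79.3  61. ]
[ 4.503e+02 -1.000e-01  6.100e+01]
[451.6 -88.   61. ]
[ 447.3 -164.7   61. ]
```

```bash
python3 -m jog '[{"linear":[0,-1.35,0],"angular":[0,0,0]},{"linear":[0,-2.7,0],"angular":[0,0,0]},{"linear":[0,-4.0,0],"angular":[0,0,0]},{"linear":[0,-5.37,-0.1],"angular":[0,0,0]},{"linear":[1,-5.37,-0.1],"angular":[0,0,0]},{"linear":[2.2,-5.37,-0.1],"angular":[0,0,0]},{"linear":[3.4,-5.37,-0.1],"angular":[0,0,0]},{"linear":[4.4,-5.37,-0.1],"angular":[0,0,0]},{"linear":[5,-5.37,-0.1],"angular":[0,0,0]},{"linear":[5,-5.37,-0.1],"angular":[0,0,0]}]' 60 40
python3 - <<'E'
from h import *
s=observe();c=read_camera('wrist');save(c,'w2.png');print(s['qpos'])
E
```

```text
time: 2.58
tool_pos: [442.8, -165.0, 77.6]
eef_rot: [[-0.007, 0.006, 1.0], [0.002, 1.0, -0.006], [-1.0, 0.002, -0.007]]
force: [-1.6, 0.0, -0.1]
gripper_width: 0.705
[-3.56509925e-01  2.06137317e-01 -5.64475822e-01  8.07450748e-01
 -1.94421688e-04  1.21995912e+00]
```

View pics/w2.png

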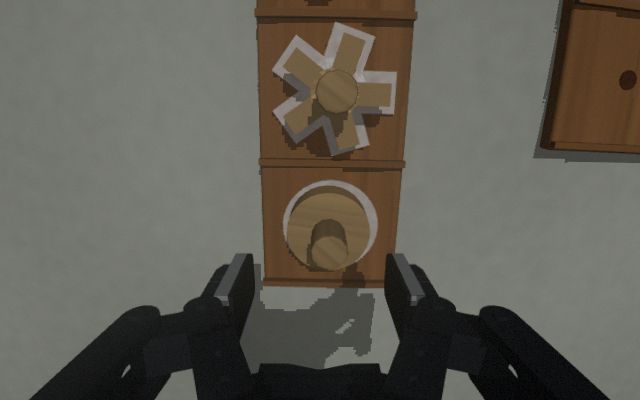

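The knob tops are at about (330,253) for the disc and (337,92) for the star. I convert these to positions.

```bash
python3 - <<'E'
from h import *
c=read_camera('wrist');s=observe()
for p in((330,253),(337,92)): print(np.round(onz(c,*p,61,s),1))
print(s['tool_pos'],proj(c,s['tool_pos'],s))
E
```

```text
[ 451.4 -169.4   61. ]
[454.3 -87.6  61. ]
[ 446.16407204 -165.59148343   81.44749748] [320.13145832 264.61263205]
```

```bash
python3 -m jog '[{"linear":[0.5,-0.1,0.07],"angular":[0,0,0]},{"linear":[1.1,-0.1,0.07],"angular":[0,0,0]},{"linear":[1.47,-0.1,0.07],"angular":[0,0,0]},{"linear":[1.47,-0.1,0.07],"angular":[0,0,0]},{"linear":[1.47,-0.1,0.07],"angular":[0,0,0]}]'
python3 -m jog '[{"linear":[0,0,0],"angular":[0,0,0]},{"linear":[0,0,0],"angular":[0,0,0]},{"linear":[0,0,0],"angular":[0,0,0]},{"linear":[0,0,0],"angular":[0,0,0]},{"linear":[0,0,0],"angular":[0,0,0]},{"linear":[0,0,0],"angular":[0,0,0]}]' 0 40
```

```text
time: 3.1
tool_pos: [450.0, -168.3, 38.6]
eef_rot: [[0.001, 0.003, 1.0], [-0.001, 1.0, -0.003], [-1.0, -0.001, 0.001]]
force: [-1.0, -0.0, 0.6]
gripper_width: 0.703
time: 3.6
tool_pos: [450.2, -167.9, 38.4]
eef_rot: [[0.002, 0.002, 1.0], [-0.001, 1.0, -0.002], [-1.0, -0.001, 0.002]]
force: [-1.1, 0.2, 7.0]
gripper_width: 0.216
```

```bash
python3 -m jog '[{"linear":[-0.6,0,0],"angular":[0,0,0]},{"linear":[-1.6,0,0],"angular":[0,0,0]},{"linear":[-2.6,0.4,0.2],"angular":[0,0,0]},{"linear":[-3,1.3,0.7],"angular":[0,0,0]},{"linear":[-3,2.4,1.3],"angular":[0,0,0]},{"linear":[-3,3.6,2.0],"angular":[0,0,0]},{"linear":[-3,4.8,2.7],"angular":[0,0,0]},{"linear":[-3,6.0,3.3],"angular":[0,0,0]},{"linear":[-3,7.2,4.0],"angular":[0,0,0]},{"linear":[-3,8.4,4.7],"angular":[0,0,0]},{"linear":[-3,9.6,5.3],"angular":[0,0,0]},{"linear":[-3,10.6,5.9],"angular":[0,0,0]}]'
python3 -m jog '[{"linear":[0,0.9,0.48],"angular":[0,0,0]},{"linear":[0,0.9,0.48],"angular":[0,0,0]},{"linear":[0,0.9,0.48],"angular":[0,0,0]},{"linear":[0,0.9,0.48],"angular":[0,0,0]}]'
python3 - <<'E'
from h import *
c=read_camera('wrist');s=observe();save(c,'w3.png');print(s['tool_pos'],proj(c,np.array([641.1,177.1,12]),s),s['qpos'])
E
```

```text
time: 4.6
tool_pos: [627.7, 153.0, 127.5]
eef_rot: [[0.0, 0.001, 1.0], [0.001, 1.0, -0.001], [-1.0, 0.001, 0.0]]
force: [0.8, -0.5, -0.3]
gripper_width: 0.218
time: 4.93
tool_pos: [640.9, 176.8, 126.9]
eef_rot: [[-0.001, 0.002, 1.0], [-0.001, 1.0, -0.002], [-1.0, -0.001, -0.001]]
force: [0.0, 0.7, -0.8]
gripper_width: 0.217
[640.80943707 176.21468154 127.07444083] [320.22084707 195.31881389] [ 2.68518747e-01  4.88765603e-01 -3.11016586e-02  1.05200272e+00
 -3.29420759e-04  1.84188298e+00]
```

View pics/w3.png

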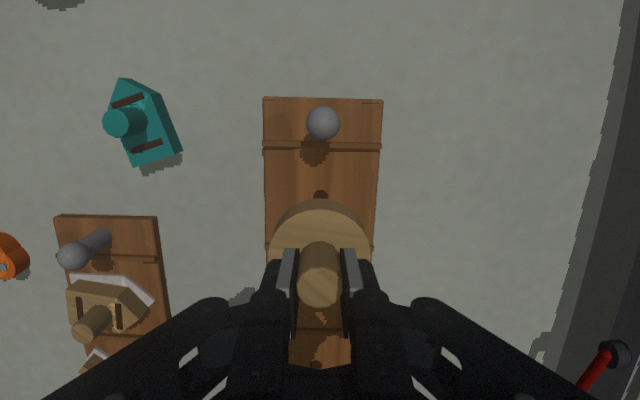

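```bash
python3 -m jog '[{"linear":[0.6,0.02,0],"angular":[0,0,0]},{"linear":[1.5,0.02,0],"angular":[0,0,0]},{"linear":[2.3,0.02,0],"angular":[0,0,0]},{"linear":[2.7,0.02,0],"angular":[0,0,0]},{"linear":[2.9,0.02,0],"angular":[0,0,0]},{"linear":[3.03,0.02,0],"angular":[0,0,0]},{"linear":[3.03,0.02,0],"angular":[0,0,0]},{"linear":[3.03,0.02,0],"angular":[0,0,0]}]'
python3 -m jog '[{"linear":[0,0,0],"angular":[0,0,0]},{"linear":[0,0,0],"angular":[0,0,0]},{"linear":[0,0,0],"angular":[0,0,0]},{"linear":[0,0,0],"angular":[0,0,0]}]' 55
```

```text
time: 5.65
tool_pos: [642.4, 177.6, 37.6]
eef_rot: [[0.002, 0.003, 1.0], [0.0, 1.0, -0.003], [-1.0, 0.0, 0.002]]
force: [0.4, 0.0, 0.2]
gripper_width: 0.218
time: 5.98
tool_pos: [641.9, 177.9, 37.0]
eef_rot: [[0.001, 0.002, 1.0], [0.0, 1.0, -0.002], [-1.0, 0.0, 0.001]]
force: [-0.5, -1.1, -0.0]
gripper_width: 0.646
```

```bash
python3 -m jog '[{"linear":[-0.8,0,0],"angular":[0,0,0]},{"linear":[-1.9,0,0],"angular":[0,0,0]},{"linear":[-2.8,-0.5,-0.3],"angular":[0,0,0]},{"linear":[-3,-1.5,-1.0],"angular":[0,0,0]},{"linear":[-3,-2.6,-1.8],"angular":[0,0,0]},{"linear":[-3,-3.7,-2.6],"angular":[0,0,0]},{"linear":[-3,-4.8,-3.4],"angular":[0,0,0]},{"linear":[-3,-5.9,-4.2],"angular":[0,0,0]},{"linear":[-3,-7.0,-5.0],"angular":[0,0,0]},{"linear":[-3,-8.0,-5.7],"angular":[0,0,0]},{"linear":[-3,-8.85,-6.3],"angular":[0,0,0]},{"linear":[-3,-8.85,-6.3],"angular":[0,0,0]}]' 55
python3 - <<'E'
from h import *
s=observe();print(s['tool_pos'])
E
```

```text
time: 6.98
tool_pos: [448.3, -90.8, 126.4]
eef_rot: [[-0.002, 0.007, 1.0], [-0.002, 1.0, -0.007], [-1.0, -0.002, -0.002]]
force: [-0.5, 0.6, -0.0]
gripper_width: 0.643
[448.33712226 -90.76383724 126.39803245]
```

```bash
python3 -m jog '[{"linear":[0,0,0.03],"angular":[0,0,0]},{"linear":[1,0,0.03],"angular":[0,0,0]},{"linear":[2,0,0.03],"angular":[0,0,0]},{"linear":[2.7,0,0.03],"angular":[0,0,0]},{"linear":[2.95,0,0.03],"angular":[0,0,0]},{"linear":[2.95,0,0.03],"angular":[0,0,0]},{"linear":[2.95,0,0.03],"angular":[0,0,0]}]'
python3 -m jog '[{"linear":[0,0,0],"angular":[0,0,0]},{"linear":[0,0,0],"angular":[0,0,0]},{"linear":[0,0,0],"angular":[0,0,0]},{"linear":[0,0,0],"angular":[0,0,0]},{"linear":[0,0,0],"angular":[0,0,0]},{"linear":[0,0,0],"angular":[0,0,0]}]' 0 40
```

```text
time: 7.57
tool_pos: [453.6, -86.9, 38.2]
eef_rot: [[0.0, 0.001, 1.0], [0.0, 1.0, -0.001], [-1.0, 0.0, 0.0]]
force: [0.4, -0.9, 1.2]
gripper_width: 0.644
time: 8.07
tool_pos: [454.2, -87.6, 39.1]
eef_rot: [[0.003, 0.002, 1.0], [-0.0, 1.0, -0.002], [-1.0, -0.0, 0.003]]
force: [0.2, 1.3, 5.8]
gripper_width: 0.213
```

```bash
python3 -m jog '[{"linear":[-0.6,0,0],"angular":[0,0,0]},{"linear":[-1.6,0,0],"angular":[0,0,0]},{"linear":[-2.6,0.3,0.3],"angular":[0,0,0]},{"linear":[-3,1,1],"angular":[0,0,0]},{"linear":[-3,1.9,1.9],"angular":[0,0,0]},{"linear":[-3,2.8,2.9],"angular":[0,0,0]},{"linear":[-3,3.7,3.8],"angular":[0,0,0]},{"linear":[-3,4.6,4.7],"angular":[0,0,0]},{"linear":[-3,5.4,5.6],"angular":[0,0,0]},{"linear":[-3,6.03,6.2],"angular":[0,0,0]},{"linear":[-3,6.03,6.2],"angular":[0,0,0]},{"linear":[-3,6.03,6.2],"angular":[0,0,0]}]'
python3 -m jog '[{"linear":[0.6,0,0],"angular":[0,0,0]},{"linear":[1.5,0,0],"angular":[0,0,0]},{"linear":[2.3,0,0],"angular":[0,0,0]},{"linear":[2.7,0,0],"angular":[0,0,0]},{"linear":[2.9,0,0],"angular":[0,0,0]},{"linear":[3.05,0,0],"angular":[0,0,0]},{"linear":[3.05,0,0],"angular":[0,0,0]},{"linear":[3.05,0,0],"angular":[0,0,0]}]'
```

```text
time: 9.07
tool_pos: [639.9, 94.1, 127.7]
eef_rot: [[0.0, 0.0, 1.0], [-0.0, 1.0, -0.0], [-1.0, -0.0, 0.0]]
force: [-0.3, -0.7, -0.7]
gripper_width: 0.218
time: 9.73
tool_pos: [640.1, 92.9, 37.6]
eef_rot: [[0.002, 0.002, 1.0], [0.0, 1.0, -0.002], [-1.0, 0.0, 0.002]]
force: [-0.4, -0.0, -0.8]
gripper_width: 0.216
```

```bash
python3 -m jog '[{"linear":[0.03,0,0],"angular":[0,0,0]},{"linear":[0.03,0,0],"angular":[0,0,0]},{"linear":[0.03,0,0],"angular":[0,0,0]},{"linear":[0.03,0,0],"angular":[0,0,0]}]' 55
python3 -m jog '[{"linear":[-0.8,0,0],"angular":[0,0,0]},{"linear":[-1.9,0,0],"angular":[0,0,0]},{"linear":[-2.8,-0.2,-0.4],"angular":[0,0,0]},{"linear":[-3,-0.7,-1.4],"angular":[0,0,0]},{"linear":[-3,-1.25,-2.5],"angular":[0,0,0]},{"linear":[-3,-1.8,-3.6],"angular":[0,0,0]},{"linear":[-3,-2.3,-4.7],"angular":[0,0,0]},{"linear":[-3,-2.8,-5.7],"angular":[0,0,0]},{"linear":[-3,-3.1,-6.3],"angular":[0,0,0]},{"linear":[-3,-3.1,-6.3],"angular":[0,0,0]},{"linear":[-3,-3.1,-6.3],"angular":[0,0,0]}]' 55
python3 - <<'E'
from h import *
c=read_camera('wrist');s=observe();save(c,'w4.png');print(s['tool_pos'],[proj(c,np.array(p),s) for p in ([450.3,-.1,61],[454.5,79.3,61])])
E
```

```text
time: 10.07
tool_pos: [639.5, 93.1, 35.8]
eef_rot: [[0.001, 0.002, 1.0], [0.0, 1.0, -0.002], [-1.0, 0.0, 0.001]]
force: [0.3, -0.5, -0.0]
gripper_width: 0.643
time: 10.98
tool_pos: [449.7, 0.1, 125.9]
eef_rot: [[0.001, 0.003, 1.0], [0.0, 1.0, -0.003], [-1.0, 0.0, 0.001]]
force: [-0.1, -0.1, 1.0]
gripper_width: 0.644
[450.91769177   0.45205404 126.00806621] [array([318.71317162, 218.63884098]), array([325.49327307,  91.88725139])]
```

View pics/w4.png

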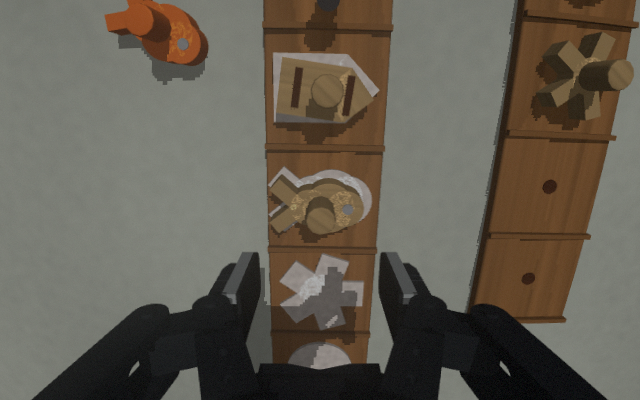

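The star stands in its bay. The fish knob at (320,219) and the boat knob at (327,91) match the predictions.

```bash
python3 -m jog '[{"linear":[0.8,0,0],"angular":[0,0,0]},{"linear":[1.8,0,0],"angular":[0,0,0]},{"linear":[2.6,0,0],"angular":[0,0,0]},{"linear":[2.95,0,0],"angular":[0,0,0]},{"linear":[2.95,0,0],"angular":[0,0,0]},{"linear":[2.95,0,0],"angular":[0,0,0]}]'
python3 -m jog '[{"linear":[0,0,0],"angular":[0,0,0]},{"linear":[0,0,0],"angular":[0,0,0]},{"linear":[0,0,0],"angular":[0,0,0]},{"linear":[0,0,0],"angular":[0,0,0]},{"linear":[0,0,0],"angular":[0,0,0]},{"linear":[0,0,0],"angular":[0,0,0]}]' 0 40
```

```text
time: 11.53
tool_pos: [450.7, 0.8, 36.6]
eef_rot: [[-0.001, 0.001, 1.0], [0.0, 1.0, -0.001], [-1.0, 0.0, -0.001]]
force: [0.2, 0.4, 0.0]
gripper_width: 0.644
time: 12.03
tool_pos: [451.5, 0.5, 38.1]
eef_rot: [[0.003, 0.002, 1.0], [0.0, 1.0, -0.002], [-1.0, 0.0, 0.003]]
force: [0.0, 0.7, 6.8]
gripper_width: 0.214
```

```bash
python3 -m jog '[{"linear":[-0.6,0,0],"angular":[0,0,0]},{"linear":[-1.6,0,0],"angular":[0,0,0]},{"linear":[-2.6,0,0.3],"angular":[0,0,0]},{"linear":[-3,0,1.1],"angular":[0,0,0]},{"linear":[-3,0.1,2.2],"angular":[0,0,0]},{"linear":[-3,0.2,3.3],"angular":[0,0,0]},{"linear":[-3,0.29,4.4],"angular":[0,0,0]},{"linear":[-3,0.29,5.5],"angular":[0,0,0]},{"linear":[-3,0.29,6.18],"angular":[0,0,0]},{"linear":[-3,0.29,6.18],"angular":[0,0,0]},{"linear":[-3,0.29,6.18],"angular":[0,0,0]}]'
python3 -m jog '[{"linear":[0.6,0,0],"angular":[0,0,0]},{"linear":[1.5,0,0],"angular":[0,0,0]},{"linear":[2.3,0,0],"angular":[0,0,0]},{"linear":[2.7,0,0],"angular":[0,0,0]},{"linear":[2.9,0,0],"angular":[0,0,0]},{"linear":[3.06,0,0],"angular":[0,0,0]},{"linear":[3.06,0,0],"angular":[0,0,0]},{"linear":[3.06,0,0],"angular":[0,0,0]}]'
python3 -m jog '[{"linear":[0,0,0],"angular":[0,0,0]},{"linear":[0,0,0],"angular":[0,0,0]},{"linear":[0,0,0],"angular":[0,0,0]},{"linear":[0,0,0],"angular":[0,0,0]}]' 55
```

```text
time: 12.95
tool_pos: [635.8, 8.7, 126.4]
eef_rot: [[-0.001, 0.002, 1.0], [-0.0, 1.0, -0.002], [-1.0, -0.0, -0.001]]
force: [-0.8, 0.1, -0.2]
gripper_width: 0.217
time: 13.62
tool_pos: [636.2, 8.7, 36.4]
eef_rot: [[0.002, 0.002, 1.0], [0.0, 1.0, -0.002], [-1.0, 0.0, 0.002]]
force: [-0.4, 0.1, -1.0]
gripper_width: 0.216
time: 13.95
tool_pos: [635.8, 8.7, 35.5]
eef_rot: [[0.001, 0.002, 1.0], [0.0, 1.0, -0.002], [-1.0, 0.0, 0.001]]
force: [0.1, 0.3, -0.2]
gripper_width: 0.642
```

```bash
python3 -m jog '[{"linear":[-0.8,0,0],"angular":[0,0,0]},{"linear":[-1.9,0,0],"angular":[0,0,0]},{"linear":[-2.8,0.2,-0.4],"angular":[0,0,0]},{"linear":[-3,0.5,-1.4],"angular":[0,0,0]},{"linear":[-3,0.9,-2.5],"angular":[0,0,0]},{"linear":[-3,1.4,-3.6],"angular":[0,0,0]},{"linear":[-3,1.8,-4.7],"angular":[0,0,0]},{"linear":[-3,2.2,-5.6],"angular":[0,0,0]},{"linear":[-3,2.35,-6.05],"angular":[0,0,0]},{"linear":[-3,2.35,-6.05],"angular":[0,0,0]},{"linear":[-3,2.35,-6.05],"angular":[0,0,0]}]' 55
python3 -m jog '[{"linear":[0.8,0,0],"angular":[0,0,0]},{"linear":[1.8,0,0],"angular":[0,0,0]},{"linear":[2.6,0,0],"angular":[0,0,0]},{"linear":[2.93,0,0],"angular":[0,0,0]},{"linear":[2.93,0,0],"angular":[0,0,0]},{"linear":[2.93,0,0],"angular":[0,0,0]}]'
python3 -m jog '[{"linear":[0,0,0],"angular":[0,0,0]},{"linear":[0,0,0],"angular":[0,0,0]},{"linear":[0,0,0],"angular":[0,0,0]},{"linear":[0,0,0],"angular":[0,0,0]},{"linear":[0,0,0],"angular":[0,0,0]},{"linear":[0,0,0],"angular":[0,0,0]}]' 0 40
```

```text
time: 14.87
tool_pos: [454.2, 79.9, 125.6]
eef_rot: [[0.001, 0.001, 1.0], [-0.0, 1.0, -0.001], [-1.0, 0.0, 0.001]]
force: [0.8, 0.6, 0.7]
gripper_width: 0.645
time: 15.37
tool_pos: [454.8, 79.4, 37.3]
eef_rot: [[-0.0, 0.003, 1.0], [-0.0, 1.0, -0.003], [-1.0, -0.0, -0.0]]
force: [-0.4, -0.3, 0.6]
gripper_width: 0.644
time: 15.87
tool_pos: [455.5, 79.9, 38.6]
eef_rot: [[0.003, 0.002, 1.0], [0.0, 1.0, -0.002], [-1.0, 0.0, 0.003]]
force: [0.4, -0.3, 6.2]
gripper_width: 0.214
```

```bash
python3 -m jog '[{"linear":[-0.6,0,0],"angular":[0,0,0]},{"linear":[-1.6,0,0],"angular":[0,0,0]},{"linear":[-2.6,-0.3,0.3],"angular":[0,0,0]},{"linear":[-3,-1,1.1],"angular":[0,0,0]},{"linear":[-3,-1.9,2.1],"angular":[0,0,0]},{"linear":[-3,-2.8,3.1],"angular":[0,0,0]},{"linear":[-3,-3.6,4.1],"angular":[0,0,0]},{"linear":[-3,-4.5,5.1],"angular":[0,0,0]},{"linear":[-3,-5.18,5.98],"angular":[0,0,0]},{"linear":[-3,-5.18,5.98],"angular":[0,0,0]},{"linear":[-3,-5.18,5.98],"angular":[0,0,0]}]'
python3 -m jog '[{"linear":[0.6,0,0],"angular":[0,0,0]},{"linear":[1.5,0,0],"angular":[0,0,0]},{"linear":[2.3,0,0],"angular":[0,0,0]},{"linear":[2.7,0,0],"angular":[0,0,0]},{"linear":[2.9,0,0],"angular":[0,0,0]},{"linear":[3.06,0,0],"angular":[0,0,0]},{"linear":[3.06,0,0],"angular":[0,0,0]},{"linear":[3.06,0,0],"angular":[0,0,0]}]'
python3 -m jog '[{"linear":[0,0,0],"angular":[0,0,0]},{"linear":[0,0,0],"angular":[0,0,0]},{"linear":[0,0,0],"angular":[0,0,0]},{"linear":[0,0,0],"angular":[0,0,0]}]' 55
```

```text
time: 16.78
tool_pos: [634.0, -77.3, 126.9]
eef_rot: [[0.0, 0.004, 1.0], [0.0, 1.0, -0.004], [-1.0, 0.0, 0.0]]
force: [-0.2, -0.2, -1.2]
gripper_width: 0.218
time: 17.45
tool_pos: [634.0, -75.9, 36.8]
eef_rot: [[0.002, 0.002, 1.0], [-0.0, 1.0, -0.002], [-1.0, -0.0, 0.002]]
force: [-0.1, -0.7, 0.4]
gripper_width: 0.217
time: 17.78
tool_pos: [633.5, -76.2, 35.8]
eef_rot: [[0.001, 0.002, 1.0], [-0.0, 1.0, -0.002], [-1.0, -0.0, 0.001]]
force: [-0.9, -0.8, 0.2]
gripper_width: 0.645
```

Retreat up, then back and toward the middle for a wrist view over the whole empty rack.

```bash
python3 -m jog '[{"linear":[-0.8,0,0],"angular":[0,0,0]},{"linear":[-2,0,0],"angular":[0,0,0]},{"linear":[-3.2,0,0],"angular":[0,0,0]},{"linear":[-4.4,1,0],"angular":[0,0,0]},{"linear":[-5.6,2,0],"angular":[0,0,0]},{"linear":[-6.5,3,0],"angular":[0,0,0]},{"linear":[-6.5,4,0],"angular":[0,0,0]},{"linear":[-6.5,5,0],"angular":[0,0,0]},{"linear":[-6.5,5,0],"angular":[0,0,0]},{"linear":[-6.5,5,0],"angular":[0,0,0]}]' 55
python3 - <<'E'
from h import *
c=read_camera('wrist');s=observe();save(c,'w5.png');print(s['tool_pos'])
for p in((641.1,177.1,61-3),(639.3,93.4,58),(636,8.9,58),(634,-76,58)): print(proj(c,np.array(p),s))
E
```

```text
time: 18.62
tool_pos: [633.5, 75.4, 230.6]
eef_rot: [[0.0, -0.001, 1.0], [-0.0, 1.0, 0.001], [-1.0, -0.0, 0.0]]
force: [0.1, -0.6, -0.3]
gripper_width: 0.645
[633.32229175  74.23377582 230.24440934]
[328.51827036  65.81655172]
[326.0111166  159.93374094]
[322.30420955 242.37983754]
[320.2849292  313.15525393]
```

View pics/w5.png

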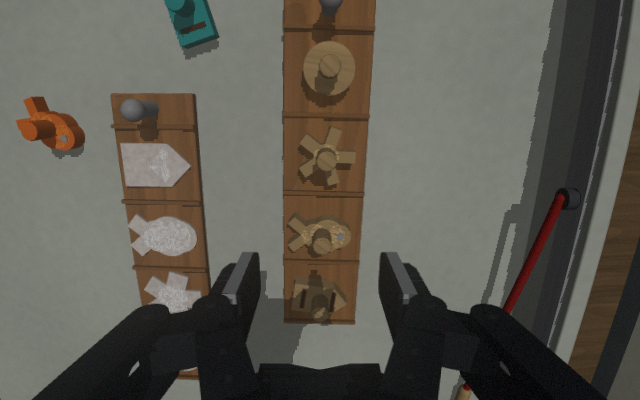

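All four pieces lie flat, with knob tops at about (330,64), (325,159), (322,242) and (320,311). That is within 1–3 px (about 2–3 mm) of the predictions for centred pieces, so I hand in.

```bash
python3 -c "
from plant import *
print(sign_off())"
```

```text
the job is handed in; nothing more can be done
None
```

I moved all four pieces to the empty rack by their knobs. Counted from the post they now stand disc, star, fish, boat; they started as boat, fish, star, disc. The job took about 19 s of robot time and is handed in.

**Last checks:** In the last wrist view each piece lay flat in its bay, with its knob within about 1–3 px (2–3 mm) of the position expected over the dot. The gripper was open and clear about 230 mm above the table, and the look-alikes were untouched. The two cameras agreed on the empty-rack dots to within about 2 mm. The largest wrist force in the readings was about 7 N. No check failed, and `sign_off()` gives no verdict.

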